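# Dip the spatula in the push-open sauce drawer and shut it again

## Task

Draw the small wooden spatula out from under the white shelf riser, put it down, take it again by its black handle grip, and dip its blade tip briefly and gently into the steel cup inside the push-open drawer (press the shut drawer all the way in and let go, and it pops out). Then lay the spatula flat, the same side up, lengthways along the middle of the grey stoneware rest, and press the drawer fully in so that it latches; look that it really stays shut. Leave the other cups, bowl and bottle where they are.

Things in the scene. Friction and masses are not known exactly. Their poses are not given: they have to be found in the camera images.
- cab: Wooden push-open drawer unit, 170 (x) x 160 (y) x 85 mm high, fixed to the counter. Origin: centre of its underside. Its x axis points into the unit, from the front to the back; the drawer comes out along -x. The front edge of the housing lies at x = -85 mm of this frame.
- drawer (a joint): Drawer travel in m: 0 = shut and latched (within 2 mm), 0.080 = popped fully out (stop), -0.0115 = pressed in to the inner stop. Push-push latch: pressing 9 mm or more past shut (best to the stop) and letting go toggles it: shut pops out, a drawer pushed in from out stays shut; under 7 mm changes nothing. A 3 N spring drives it out; pressing takes about 5 N at 40 mm/s. Starts shut.
- front (a point): Centre of the outer face of the white drawer front (156 wide, 50 high, 12 mm thick, from 10 to 60 mm above the counter); 45 mm above the counter, moves with the drawer. Shut, this face stands 24 mm proud of the wooden housing, fully pressed in 12.5 mm. Frame axes as cab.
- well_rim (a point): Centre of the mouth of the steel cup fixed in the drawer (moves with it): rim radius 34, wall 3, 30 mm deep outside, floor 3 mm thick; rim 52 mm above the counter, 54 mm behind the outer face of the drawer front. Shut, it is under the housing's roof; popped out, it is in the open, 50 mm in front of the housing's front edge.
- spatula: Small wooden spatula, loose, 50 g, 210 mm long. Origin: mid-length on its flat underside; +x to the blade tip. Along x: black grip -105 to -45 mm, wooden handle -45 to 10, both 18 wide, 16 thick; neck 10 to 45, 12 wide, 10 thick; blade 45 to 105, 30 wide, 5 thick; one common underside. Starts flat on the counter, black grip under the riser, the rest sticking out.
- spatula_grip (a point): Centre of the black handle grip: spatula frame (-75, 0, 8) mm. Take it here (fingers on the black part) for the dip.
- spatula_tip (a point): Middle of the blade's end: spatula frame (105, 0, 2.5) mm.
- riser: White quartz shelf riser, fixed: board 120 (x) x 260 (y) mm, underside 45 mm and top 65 mm above the counter, on two 20 mm thick end panels. Origin: centre of its footprint on the counter. Its open front faces -x of this frame, front edge at x = -60 mm.
- rest: Grey stoneware spatula rest, a flat fixed slab 130 (x) x 90 (y) x 14 mm high, so the ends of the spatula overhang it. Origin: centre of its underside; the spatula is to lie along its x axis, tip either way.
- cup1: Loose shallow steel cup, rim radius 35, 28 mm high, on top of the riser. Bystander. Origin: centre of its underside.
- cup2: Like cup1, on top of the riser. Bystander.
- cup3: Like cup1, on top of the riser. Bystander.
- cup4: Like cup1, on the counter beside the spatula's blade. Bystander.
- cup5: Like cup1, on the counter beside the rest. Bystander.
- bowl: Dark grey stoneware bowl, rim radius 55, 50 mm high, loose on top of the drawer unit. Bystander. Origin: centre of its underside.
- bottle: Brown glass bottle, radius 26, 150 mm high, loose on the counter beside the rest. Bystander. Origin: centre of its underside.
Mind the look-alikes: they are no part of the job. Of the things that look like the rest, the middle-sized one is meant.

How it is judged:
By the outcome, as a careful person would: the job done as asked, in the order asked, and still so for the second after the job is handed in, with the robot touching nothing.
It also fails if it takes over 72 s, if anything falls off the work surface, if the arm or the gripper's body presses on something with over 40 N, if the wrist force passes 120 N, or if a joint passes its speed limit or range.

## Robot

A 7-joint arm with a two-finger parallel gripper is mounted at the origin on the work surface. World frame = base frame: x ahead of the robot, y to its left, z up, the work surface at z = 0. Lengths are in m, angles in rad, forces in N, time in s.
With the tool pointing down it reaches from about 0.425 to 0.8 m from the base axis. Payload 8.3 kg.
Tool frame: the origin (TCP) lies at the very end of the fingers, on their centre line; the grasp point (between the pads) lies 19 mm behind it; z points along the fingers, y is the line along which they close (so a half turn about z gives the same grasp; the last joint's range is limited). The gripper opens to 85 mm and grips with 20 to 120 N. Pads are 22 mm wide; open, the fingers measure 114 mm over their backs; the gripper's body (76 mm by 85 mm) begins 54 mm behind the grasp point. The pads swing forward as they close: fully open they stand 13 mm farther back than shut.
Start: joints at [-1.188, 0.383, 0.016, 1.37, -0.006, 1.388, -0.046], TCP at [0.269, 0.564, 0.231] pointing down, gripper open.
Joint ranges: [-2.95, 2.95], [-0.25, 2.06], [-1.52, 1.56], [0.18, 2.33], [-1.44, 4.58], [0.02, 2.06], [-3.01, 3.01]. Speed limits (rad/s): [2.39, 2.39, 3.01, 3.01, 3.14, 3.14, 3.14].

## Interface

Orientations are given as a rotation vector (axis times angle).
In Python, from workcell import r, solver, get_state, get_image, calibration, hand_in gives the robot as it stands. Calls block until the motion is done:
- r.move_ptp(position, orientation): joint-space move of the TCP to a pose.
- r.servo_line(position, speed=0.15, attitude=None, force_limit=None): straight line of the TCP; attitude=None keeps the orientation; speed is the mean speed in m/s. With force_limit (N) it stops when the force on the tool has changed by that much, and returns True; else False.
- r.goto_joints(angles): joint-space move.
- r.ungrasp() and r.grasp(force=None): open the fingers fully, or close them until they stop; force is the grip in N (None keeps the last).
- r.wait(seconds).
- solver.solve_ik(position, orientation): joint angles nearest the present ones, or None.
- get_state(): the state.
- get_image(name): name is "side" or "top" or "wrist"; returns the picture (420x560x3 uint8, red, green, blue); there is no depth.
- calibration(name): a dict with "fx", "fy", "cx", "cy" (pixels), "R" (3x3) and "t" (3): a world point X has camera coordinates R X + t; the wrist camera has in their place "mount" (4x4, takes a point from camera to tool coordinates, whose origin is the TCP and whose axes are the flange's). Camera axes: x right, y down, z forward; pixel columns grow to the right and rows downward; lengths in m; the calibration is good to about 2 mm. The wrist camera is an equidistant fisheye: a pixel r from the principal point sees the ray r / f radians off the axis. A picture is of the moment at which its call begins: read the wrist's pose just before it. calibration takes no time and is no camera call.
A pose or a line that the arm cannot do raises r.MotionError and nothing moves.
- hand_in(): hands the job in; it is judged then, once.
The state is a dict: "t": time; "joint_pos": joint angles; "joint_velocities": joint speeds; "joint_efforts": joint torques, N m; "tool_pos": TCP position; "tool_rot": TCP orientation; "force": force on the tool from outside, world axes, zero at the start; "torque": the same for the moment, N m; "gripper_width": opening from 0.0 (shut) to 1.0 (fully open); "grasp_force": force on a finger pad.
Only numpy, scipy, OpenCV 4.12 (cv2) and the standard library are available. Lean on these libraries where they do the work, as an engineer would, in place of code of your own. Each camera call takes 0.05 s, during which the arm holds its last target. There are 200 camera calls.

## Working session

There is one attempt and no reset: what is moved stays moved. The work goes in short steps, each a Python script; the robot and the scene stay as the last script left them, time stands still between calls to the robot, and variables do not carry over. Pictures are saved under pics/ and viewed, at most 10 in all, crops included, and the job is handed in when it is done.

```bash
ls; mkdir -p pics
python3 - <<'E'
from workcell import *
import cv2,numpy as np
for n in("top","side"):
    cv2.imwrite(f"pics/{n}0.png",get_image(n)[:,:,::-1]); print(n,{k:np.round(v,4).tolist() for k,v in calibration(n).items()})
print({k:np.round(v,4).tolist() for k,v in calibration("wrist").items()})
s=get_state();print(s)
E
```

```text
pics
top {'fx': 421.246, 'fy': 421.246, 'cx': 271.3141, 'cy': 207.7578, 'R': [[-0.006, -1.0, -0.002], [-0.9787, 0.0063, -0.2051], [0.2051, 0.0007, -0.9787]], 't': [0.0084, 0.5829, 1.0655]}
side {'fx': 499.2586, 'fy': 499.2586, 'cx': 281.5223, 'cy': 201.5238, 'R': [[0.6908, -0.7229, -0.0145], [-0.503, -0.4662, -0.7278], [0.5193, 0.51, -0.6857]], 't': [-0.3961, 0.3493, 1.4099]}
{'fx': 325.1923, 'fy': 325.1923, 'cx': 279.9584, 'cy': 205.6799, 'mount': [[0.0004, -0.9488, -0.3158, 0.0812], [1.0, 0.0002, 0.0008, -0.0001], [-0.0007, -0.3158, 0.9488, -0.1411], [0.0, 0.0, 0.0, 1.0]]}
{'t': 0.1, 'joint_pos': array([-1.18791536,  0.38418253,  0.01639581,  1.37106577, -0.00629724,
        1.38818782, -0.04648011]), 'joint_velocities': array([ 0.00043627, -0.00264574, -0.00076619, -0.00038204, -0.001192  ,
        0.00221342,  0.00026682]), 'joint_efforts': array([ 3.59562080e-03, -6.29135299e+01,  8.47552177e-01, -3.72759891e+01,
        1.66811398e-02,  1.04448572e-02,  6.34437561e-05]), 'tool_pos': array([0.26925742, 0.56351917, 0.23035372]), 'tool_rot': array([-6.94269132e-01, -3.06354837e+00,  2.76025499e-03]), 'force': array([0.07312953, 1.24419359, 0.14713543]), 'torque': array([ 0.05764675,  0.00784391, -0.01841696]), 'grasp_force': 0.0, 'gripper_width': 1.0012262373589695}
```

View pics/top0.png

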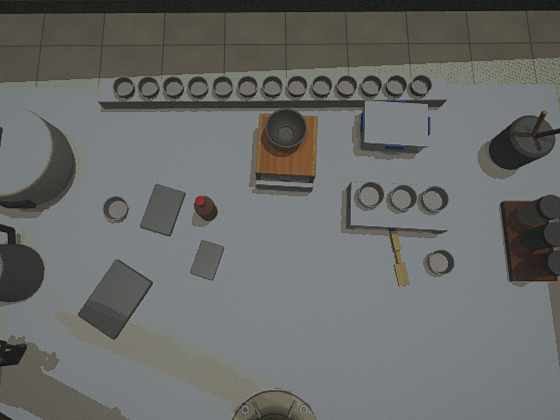

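View pics/side0.png

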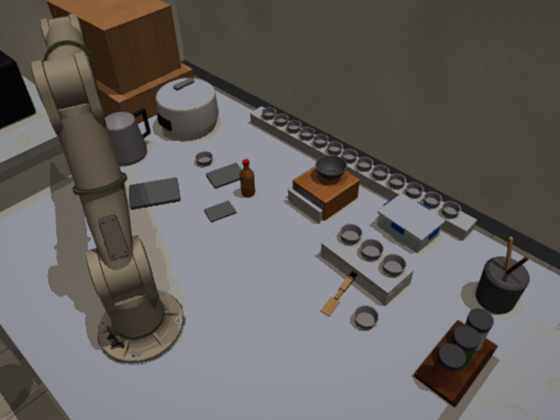

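The top view shows the cab at (287,148), its white front near row 185, and the riser at (398,207). The spatula runs from (394,232) to (402,285), with cup4 at (440,263). The middle-sized slab, which is the rest, is at (163,210), with the bottle at (205,208) and cup5 at (116,208). The side view shows the same things.

```bash
cat > h.py <<'E'
from workcell import *
import cv2,numpy as np
from scipy.spatial.transform import Rotation as Ro
def ray(n,px):
    c=calibration(n);R=np.array(c["R"]);t=np.array(c["t"])
    px=np.atleast_2d(px).astype(float)
    d=np.c_[(px[:,0]-c["cx"])/c["fx"],(px[:,1]-c["cy"])/c["fy"],np.ones(len(px))]@R
    return -R.T@t,d
def onplane(n,px,z):
    o,d=ray(n,px); return (o+d*((z-o[2])/d[:,2])[:,None])[:,:2]
def tri(pa,pb,a="top",b="side"):
    oa,da=ray(a,pa);ob,db=ray(b,pb);M=[];v=[]
    for o,d in((oa,da[0]),(ob,db[0])):
        d=d/np.linalg.norm(d);P=np.eye(3)-np.outer(d,d);M.append(P);v.append(P@o)
    return np.linalg.lstsq(np.vstack(M),np.hstack(v),rcond=None)[0]
def wray(px,s):
    c=calibration("wrist");m=np.array(c["mount"]);px=np.atleast_2d(px).astype(float)
    u=px-[c["cx"],c["cy"]];r=np.linalg.norm(u,axis=1)+1e-9;th=r/c["fx"]
    d=np.c_[u/r[:,None]*np.sin(th)[:,None],np.cos(th)]
    R=Ro.from_rotvec(s["tool_rot"]).as_matrix()
    return R@m[:3,3]+s["tool_pos"],d@m[:3,:3].T@R.T
def wplane(px,s,z):
    o,d=wray(px,s);return (o+d*((z-o[2])/d[:,2])[:,None])[:,:2]
def wpic(name):
    s=get_state();im=get_image("wrist");cv2.imwrite(f"pics/{name}.png",im[:,:,::-1]);return s,im
def blob(im,mask,box=None,amin=30):
    m=mask.astype(np.uint8)*255
    if box: k=np.zeros_like(m);k[box[1]:box[3],box[0]:box[2]]=1;m*=k
    cs,_=cv2.findContours(m,cv2.RETR_EXTERNAL,cv2.CHAIN_APPROX_NONE)
    return sorted([c for c in cs if cv2.contourArea(c)>amin],key=cv2.contourArea,reverse=True)
def wood(im):
    h=cv2.cvtColor(im,cv2.COLOR_RGB2HSV);return (h[...,0]>8)&(h[...,0]<30)&(h[...,1]>110)&(h[...,2]>70)
def rot(xdir_ang,pitch=0):
    """tool down, tool x along heading xdir_ang, then nose (tool x) pitched down by pitch"""
    c,s=np.cos(xdir_ang),np.sin(xdir_ang)
    B=np.array([[c,s,0],[s,-c,0],[0,0,-1]]).T.copy()
    B=np.c_[[c,s,0],[s,-c,0],[0,0,-1]]
    return (Ro.from_matrix(B)*Ro.from_euler("y",-pitch)).as_rotvec()
E
python3 - <<'E'
from h import *
T=cv2.imread("pics/top0.png")[:,:,::-1].copy();S=cv2.imread("pics/side0.png")[:,:,::-1].copy()
ct=blob(T,wood(T),(370,225,425,300))[0];cs=blob(S,wood(S),(310,265,365,325))[0]
for n,c in(("top",ct),("side",cs)):
    p=onplane(n,c[:,0],.008);print(n,cv2.contourArea(c),p.mean(0),cv2.fitLine(p.astype(np.float32),1,0,.01,.01).ravel(),p[p[:,0].argmin()],p[p[:,0].argmax()])
def cen(c): m=cv2.moments(c);return m["m10"]/m["m00"],m["m01"]/m["m00"]
print("spat tri",tri(cen(ct),cen(cs)))
# rest
for n,im,b in(("top",T,(135,175,192,240)),("side",S,(203,160,240,190))):
    m=cv2.cvtColor(im,cv2.COLOR_RGB2GRAY)<105
    for c in blob(im,m,b,100)[:2]:
        r=cv2.minAreaRect(c);bx=cv2.boxPoints(r);ap=cv2.approxPolyDP(c,4,True)[:,0];print(n,r,ap.tolist(),onplane(n,ap,.014).round(4).tolist(),cen(c))
# cab roof
for n,im,b in(("top",T,(245,105,325,195)),("side",S,(285,155,365,220))):
    c=blob(im,wood(im),b,100)[0];ap=cv2.approxPolyDP(c,4,True)[:,0];print("cab",n,ap.tolist(),onplane(n,ap,.085).round(4).tolist())
for n,px,z in(("bowl",(287,129),.135),("c1",(371,195),.093),("c2",(403,198),.093),("c3",(435,200),.093),("c4",(440,262),.028),("bottle",(202,202),.15),("c5",(116,208),.028)):
    print(n,onplane("top",px,z).round(3))
print("riser",onplane("top",[(350,227),(447,230),(446,187),(351,182)],.065).round(3).tolist())
big=np.hstack([cv2.resize(T[95:240,235:465],None,fx=1.7,fy=2.0,interpolation=2)[:, :391],cv2.resize(S[145:330,200:425],None,fx=1.78,fy=1.568,interpolation=2)[:290,:400]])
cv2.imwrite("pics/crop.png",cv2.resize(big,None,fx=1,fy=1)[:,:,::-1])
E
```

```text
Traceback (most recent call last):
IndexError: list index out of range
```

```bash
python3 - <<'E'
import re
s=open('h.py').read()
s=s.replace("(h[...,0]>8)&(h[...,0]<30)&(h[...,1]>110)&(h[...,2]>70)","(h[...,0]>3)&(h[...,0]<32)&(h[...,1]>90)&(h[...,2]>50)")
open('h.py','w').write(s)
E
cat > m.py <<'E'
from h import *
T=cv2.imread("pics/top0.png")[:,:,::-1].copy();S=cv2.imread("pics/side0.png")[:,:,::-1].copy()
hs=cv2.cvtColor(T,cv2.COLOR_RGB2HSV);print(hs[275,402],hs[245,396],hs[165,285],hs[210,163],hs[222,390]);hs=cv2.cvtColor(S,cv2.COLOR_RGB2HSV);print(hs[307,330],hs[284,348],hs[178,230])
def cen(c): m=cv2.moments(c);return m["m10"]/m["m00"],m["m01"]/m["m00"]
ce={}
for n,im,b in(("top",T,(370,225,425,300)),("side",S,(310,265,365,325))):
  for c in blob(im,wood(im),b)[:1]:
    ce[n]=cen(c)
    p=onplane(n,c[:,0],.006);print(n,cv2.contourArea(c),p.mean(0),cv2.fitLine(p.astype(np.float32),1,0,.01,.01).ravel(),p[p[:,0].argmin()],p[p[:,0].argmax()])
if len(ce)==2:print("spat tri",tri(ce["top"],ce["side"]))
for n,im,b in(("top",T,(135,175,192,240)),("side",S,(203,160,240,190))):
    m=cv2.cvtColor(im,cv2.COLOR_RGB2GRAY)<105
    for c in blob(im,m,b,100)[:2]:
        r=cv2.minAreaRect(c);ap=cv2.approxPolyDP(c,4,True)[:,0];print(n,r,ap.tolist(),onplane(n,ap,.014).round(4).tolist(),cen(c))
for n,im,b in(("top",T,(245,105,325,195)),("side",S,(285,155,365,220))):
  for c in blob(im,wood(im),b,100)[:1]:
    ap=cv2.approxPolyDP(c,4,True)[:,0];print("cab",n,ap.tolist(),onplane(n,ap,.085).round(4).tolist())
for n,px,z in(("bowl",(287,129),.135),("c1",(371,195),.093),("c2",(403,198),.093),("c3",(435,200),.093),("c4",(440,262),.028),("bottle",(202,202),.15),("c5",(116,208),.028)):
    print(n,onplane("top",px,z).round(3))
print("riser",onplane("top",[(350,227),(447,230),(446,187),(351,182)],.065).round(3).tolist())
E
python3 m.py
```

```text
[ 21 106 127] [ 24  99 126] [ 13 151 123] [50  9 87] [101  15 133]
[ 16 137 145] [ 17 139 130] [165   6  79]
top 322.0 [ 0.44932985 -0.34218693] [ 0.9905546   0.1371191   0.45587954 -0.34185493] [ 0.37908931 -0.34664538] [ 0.52645542 -0.32642612]
side 263.0 [ 0.45353053 -0.34174609] [ 0.986186    0.16564167  0.3988578  -0.3515207 ] [ 0.37947953 -0.34164435] [ 0.53683181 -0.33099687]
spat tri [ 0.44100309 -0.34372269  0.0101146 ]
top ((162.3488311767578, 209.62255859375), (33.04660415649414, 48.16746520996094), 19.358993530273438) [[155, 184], [140, 227], [169, 236], [185, 193]] [[0.6633, 0.3325], [0.5408, 0.3677], [0.5152, 0.2865], [0.6366, 0.2469]] (162.5044891464939, 209.75588135015343)
side ((224.04345703125, 175.90982055664062), (17.88611602783203, 34.120479583740234), 70.70995330810547) [[236, 163], [206, 176], [215, 188], [239, 180]] [[0.6639, 0.3275], [0.5359, 0.3529], [0.5147, 0.2771], [0.604, 0.2457]] (223.9378205128205, 175.56089743589743)
cab top [[260, 114], [255, 171], [313, 176], [317, 117], [303, 116], [306, 135], [291, 151], [268, 140], [264, 125], [270, 114]] [[0.8406, 0.0342], [0.6781, 0.0476], [0.6633, -0.1064], [0.8308, -0.1217], [0.8339, -0.0835], [0.7788, -0.0904], [0.7334, -0.0491], [0.7651, 0.0126], [0.8084, 0.0234], [0.8404, 0.0068]]
cab side [[314, 167], [293, 181], [328, 203], [325, 219], [356, 197], [359, 179], [345, 170], [336, 183], [325, 185], [316, 178]] [[0.7811, 0.0371], [0.6747, 0.0404], [0.6718, -0.1188], [0.6085, -0.1592], [0.7572, -0.1683], [0.8372, -0.1199], [0.8426, -0.0542], [0.767, -0.0749], [0.7335, -0.054], [0.7405, -0.0074]]
bowl [[ 0.776 -0.037]]
c1 [[ 0.609 -0.256]]
c2 [[ 0.6   -0.338]]
c3 [[ 0.594 -0.421]]
c4 [[ 0.439 -0.446]]
bottle [[0.58  0.175]]
c5 [[0.592 0.432]]
riser [[0.529, -0.202], [0.519, -0.457], [0.636, -0.465], [0.652, -0.21]]
```

Run:
```python
from h import *
tip=np.array([.621,-.026,.036])
def tgt(head,p,s):
    rv=rot(head if s>0 else head+np.pi, p*s); R=Ro.from_rotvec(rv).as_matrix()
    return tip-R@np.array([s*.18,0,.0015]),rv
for s in(1,-1):
  for p in(25,35,45):
    print(s,p,[h for h in range(-180,180,20) if solver.solve_ik(*tgt(np.radians(h),np.radians(p),s)) is not None])
for s in (1,-1):
  q=solver.solve_ik([.481,-.334,.004],rot(np.arctan2(-.14,-.99)+(s<0)*np.pi));print("grasp",s,q)
print(solver.solve_ik([.517,.33,.02],rot(-.305)),solver.solve_ik([.517,.33,.02],rot(-.305+np.pi)))
for h in range(0,360,45): print("push",h,solver.solve_ik([.65,-.028,.04],rot(np.radians(h))) is not None)
print(np.linalg.norm([.481,.334]),onplane("top",[(207,260)],.014))
```

```text
1 25 [-180, -160, -140, -120, -100, -80, -60, -40, -20, 0, 20, 40, 60, 80, 100, 120, 140, 160]
1 35 [-180, -160, -140, -120, -100, -80, -60, -40, -20, 0, 20, 40, 60, 80, 100, 120, 140, 160]
1 45 [-180, -160, -140, -120, -100, -80, -60, -40, -20, 0, 20, 40, 60, 80, 100, 120, 140, 160]
-1 25 [-180, -160, -140, -120, -100, -80, -60, -40, -20, 0, 20, 40, 60, 80, 100, 120, 140, 160]
-1 35 [-180, -160, -140, -120, -100, -80, -60, -40, -20, 0, 20, 40, 60, 80, 100, 120, 140, 160]
-1 45 [-180, -160, -140, -120, -100, -80, -60, -40, -20, 0, 20, 40, 60, 80, 100, 120, 140, 160]
grasp 1 [-0.12996293  0.71632087  0.94605119  1.75950154 -0.6725048   1.02545127
  2.78089024]
grasp -1 [ 0.00941923  0.61795427  0.72614406  1.75403656 -0.48928145  0.95882378
 -0.49753519]
[-1.03970313  0.60088568  0.57291248  1.66060098 -0.37486852  0.9918316
 -2.21445543] [-0.71196237  0.54037457  0.12244248  1.64443361 -0.07669868  0.9614763
  0.70292251]
push 0 True
push 45 True
push 90 True
push 135 True
push 180 True
push 225 True
push 270 True
push 315 True
0.585591154304776 [[0.44887627 0.18037621]]
```

Run:
```python
from h import *
a=np.arctan2(.14,.99)
r.move_ptp([.46,-.337,.22],rot(a)); s,im=wpic("w1"); print(s["t"],s["joint_pos"].round(3))
for c in blob(im,wood(im),None,200)[:3]:
    p=wplane(c[:,0],s,.006);print(cv2.contourArea(c),c[:,0].mean(0),cv2.fitLine(p.astype(np.float32),1,0,.01,.01).ravel(),p[p[:,0].argmin()],p[p[:,0].argmax()])
```

```text
3.3167 [-0.3    0.502  1.23   1.58  -0.478  1.401 -0.454]
2159.0 [283.97619048 179.70748299] [ 0.9861688   0.1657441   0.44094858 -0.34375522] [ 0.38146389 -0.33909663] [ 0.52618427 -0.32673379]
360.0 [540.12037037 120.86111111] [ 0.40714005 -0.9133657   0.59907    -0.69067293] [ 0.56803377 -0.65663854] [ 0.61046201 -0.68166764]
```

View pics/w1.png

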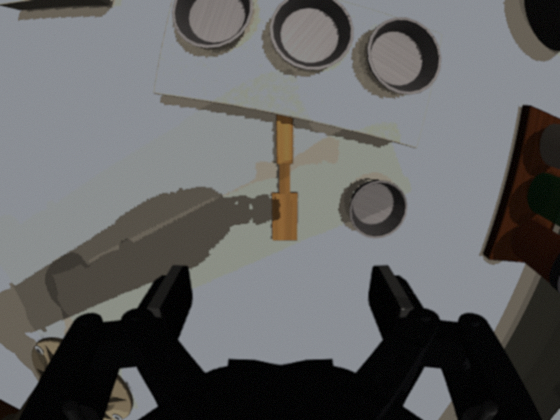

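The wrist view shows the handle from (285,118) to (285,163), the neck down to row 193 and the blade end at (285,240). cup4 is at (375,207). Next I grasp the wooden handle, lift it slightly and draw it out.

Run:
```python
from h import *
s=get_state()
p=wplane([(285,240),(286,193),(284.7,163)],s,.005);p2=wplane([(284.8,118),(284.7,163)],s,.016);print(p,p2)
v=p2.mean(0)-p[:2].mean(0);a=np.arctan2(v[1],v[0]);u=np.array([np.cos(a),np.sin(a)])
tip=p[0];c=tip+.105*u;print(a,c)
r.move_ptp([*c,.09],rot(a))
r.servo_line([*c,.004],speed=.12,force_limit=15)
r.grasp(40);s=get_state();print("g",s["tool_pos"],s["gripper_width"],s["grasp_force"],s["force"])
r.servo_line([*c,.014],speed=.1)
e=c-.13*u;r.servo_line([*e,.014],speed=.15)
s=get_state();print(s["t"],s["tool_pos"],s["gripper_width"],s["force"],s["torque"])
cv2.imwrite("pics/top1.png",get_image("top")[:,:,::-1])
```

```text
[[ 0.38166105 -0.35365883]
 [ 0.43980931 -0.34615617]
 [ 0.47398969 -0.33962083]] [[ 0.52407854 -0.33224976]
 [ 0.47605578 -0.33916788]]
0.1576243904930121 [ 0.48535936 -0.33717672]
g [ 0.48556028 -0.33730204  0.00428306] 0.19481359536570636 40.076778531074524 [-0.06435809  0.0274745   3.10424531]
6.7167 [ 0.35820278 -0.35734215  0.01402861] 0.19694676707408335 [ 0.60464489  0.56640918 -0.22122168] [-0.04114915 -0.0036296  -0.03094821]
```

Run:
```python
from h import *
a=.1576
r.servo_line([.40,-.25,.02],speed=.2)
print(r.servo_line([.40,-.25,.0045],speed=.06,force_limit=6))
r.ungrasp(); s=get_state();print(s["t"],s["tool_pos"],s["gripper_width"])
r.servo_line([.40,-.25,.16],speed=.25)
s,im=wpic("w2")
Y=-.085;E=np.array([.671,-.030]);x=np.array([np.cos(Y),np.sin(Y)])
P=lambda d,z:[*(E-d*x),z]
R=rot(np.pi/2+Y)
r.move_ptp(P(.1,.16),R); r.grasp(20)
s,im=wpic("w3"); cv2.imwrite("pics/top2.png",get_image("top")[:,:,::-1])
s=get_state();print(s["t"],s["joint_pos"].round(2),s["tool_pos"],s["gripper_width"])
```

```text
True
8.4833 [ 0.3999459  -0.24999633  0.00430103] 0.9978266845267135
11.275 [-0.83  0.51  1.1   1.66 -0.47  1.27  0.29] [ 0.5713936  -0.02144794  0.16000199] -0.0018757949963554407
```

View pics/w3.png

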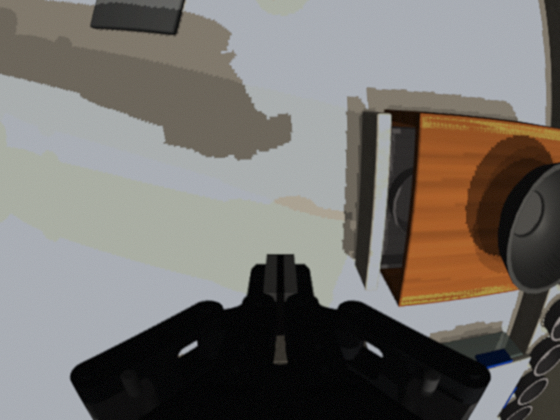

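View pics/w2.png

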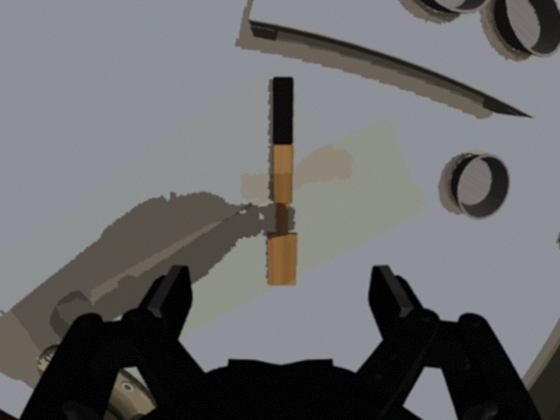

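w2 shows the spatula flat, with its black grip at (283,78)-(283,143). w3 shows the shut drawer: the outer top edge of the front runs from (377,113) to (366,289), and the roof's front edge from (420,113) to (402,305). Next I measure these and press.

Run:
```python
from h import *
s=get_state()
f=wplane([(377,113),(366,289)],s,.06);e=wplane([(420,113),(402,305)],s,.085);print(f,e,f.mean(0),e.mean(0))
for q in(f,e): d=q[0]-q[1];print(np.linalg.norm(d),np.arctan2(-d[0],d[1]))
Y=-.085;x=np.array([np.cos(Y),np.sin(Y)]);E=np.array([.671,-.030])
P=lambda d,z:[*(E-d*x),z]
r.servo_line(P(.1,.045),speed=.15)
F0=get_state()["force"]
h=r.servo_line(P(.012,.045),speed=.04,force_limit=14);s=get_state();print(h,s["tool_pos"],s["force"]-F0,s["t"])
r.servo_line(P(.135,.045),speed=.15)
r.wait(.3);print(get_state()["t"])
r.servo_line(P(.135,.16),speed=.25)
s,im=wpic("w4");cv2.imwrite("pics/top3.png",get_image("top")[:,:,::-1]);cv2.imwrite("pics/side3.png",get_image("side")[:,:,::-1])
print(s["tool_pos"],s["tool_rot"],s["t"])
```

```text
[[ 0.65059365  0.04664014]
 [ 0.64195003 -0.10566217]] [[ 0.67531633  0.04740475]
 [ 0.66864664 -0.11018614]] [ 0.64627184 -0.02951101] [ 0.67198149 -0.0313907 ]
0.15254738467167053 -0.056692267156662424
0.15773197122860297 -0.042297553099332905
True [ 0.64396198 -0.02757061  0.04419977] [-2.7265343   0.23730065  2.68647755] 13.85
15.0167
[ 0.53661894 -0.01838232  0.16027955] [-2.31028372 -2.12194912  0.00392643] 15.625
```

View pics/w4.png

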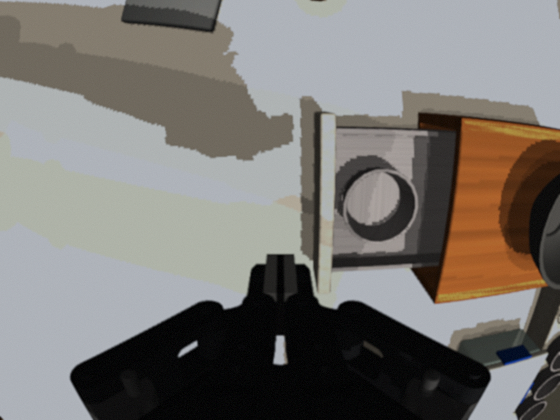

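Run:
```python
from h import *
a=.1576;u=np.array([np.cos(a),np.sin(a)])
s0=dict(tool_pos=np.array([.40,-.25,.16]),tool_rot=rot(a))
g=wplane([(283.2,78),(283,143)],s0,.016);t=wplane([(282.5,285)],s0,.005);print("grip",g,"tip",t,np.linalg.norm(g[0]-t[0]))
s=get_state();print("rim",wplane([(343,204),(416,204),(379,165),(379,241)],s,.052))
G=t[0]+.18*(g.mean(0)-t[0])/np.linalg.norm(g.mean(0)-t[0]);h=np.arctan2(*(g.mean(0)-t[0])[::-1]);print(G,h)
r.move_ptp([*G,.16],rot(h)); r.ungrasp()
r.servo_line([*G,.06],speed=.25);r.servo_line([*G,.004],speed=.1,force_limit=15)
r.grasp(70);s=get_state();print(s["tool_pos"],s["gripper_width"],s["grasp_force"],s["t"])
r.servo_line([*G,.25],speed=.25)
s=get_state();print(s["joint_pos"].round(2),s["t"])
for sg in(0,):
  for H in(-30,0,30): 
    q=solver.solve_ik([.46,-.03,.25],rot(np.radians(H)+np.pi));print(H,None if q is None else q.round(2))
```

```text
grip [[ 0.50080002 -0.23684151]
 [ 0.44426595 -0.2457441 ]] tip [[ 0.29528141 -0.26952983]] 0.20810196357637026
rim [[ 0.58599315 -0.0224013 ]
 [ 0.65023821 -0.02763004]
 [ 0.61654283  0.00795163]
 [ 0.61737766 -0.05865934]]
[ 0.47303996 -0.24121204] 0.1579773536540536
[ 0.47332226 -0.24139784  0.00442368] 0.18992911622307757 68.9561676979065 19.375
[-0.64  0.47  1.44  1.64 -0.47  1.45 -0.57] 20.5083
-30 [-1.34 -0.08  1.3   1.8   0.08  1.36  0.99]
0 [-1.22 -0.05  1.2   1.8   0.05  1.36  1.55]
30 [ 1.04  0.11 -1.1   1.73  0.1   1.37  2.02]
```

Run:
```python
from h import *
H=-.06;s_=-1
def tgt(tip,p,h=H):
    rv=rot(h+np.pi,-p);R=Ro.from_rotvec(rv).as_matrix();return np.array(tip)-R@np.array([-.18,0,.0017]),rv
r.move_ptp([.44,-.06,.25],rot(H+np.pi))
s=get_state();print(s["joint_pos"].round(2),s["t"])
p,rv=tgt([.624,-.0255,.115],np.radians(45));print(p,solver.solve_ik(p,rv))
r.move_ptp(p,rv)
s=get_state();print(s["joint_pos"].round(2),s["t"],s["tool_pos"],s["gripper_width"])
T=get_image("top");S=get_image("side")
cv2.imwrite("pics/pre.png",np.hstack([cv2.resize(T[110:310,180:380],(400,400)),cv2.resize(S[120:320,230:430],(400,400))])[:,:,::-1])
```

```text
[-1.22 -0.18  1.17  1.84  0.17  1.38  1.43] 22.25
[ 0.49814973 -0.01793991  0.2434813 ] NoneTraceback (most recent call last):
  File "<stdin>", line 8, in <module>
workcell.MotionError: the arm cannot take that pose within its joint ranges
```

Run:
```python
from h import *
def tgt(tip,p,h):
    rv=rot(h+np.pi,-p);R=Ro.from_rotvec(rv).as_matrix();return np.array(tip)-R@np.array([-.18,0,.0017]),rv
for P in(30,38,45):
  for h in range(-120,121,20):
    q=[solver.solve_ik(*tgt([.622,-.0255,z],np.radians(P),np.radians(h))) for z in(.115,.036)]
    if all(x is not None for x in q):print(P,h,q[0].round(2),q[1].round(2))
```

```text
30 -120 [-0.77  0.71  1.24  1.55 -1.21  1.41  0.11] [-0.72  0.74  1.12  1.63 -1.25  1.29  0.2 ]
30 -100 [-0.72  0.67  1.16  1.53 -1.12  1.54  0.38] [-0.68  0.72  1.06  1.61 -1.16  1.42  0.47]
30 -80 [-0.67  0.64  1.07  1.5  -0.99  1.65  0.65] [-0.63  0.7   0.98  1.58 -1.02  1.54  0.74]
30 -60 [-0.65  0.64  1.04  1.48 -0.86  1.77  0.96] [-0.62  0.71  0.97  1.56 -0.9   1.65  1.03]
30 -40 [-0.65  0.66  1.04  1.46 -0.71  1.85  1.29] [-0.63  0.73  0.98  1.54 -0.75  1.73  1.35]
30 -20 [-0.66  0.68  1.05  1.44 -0.55  1.88  1.64] [-0.65  0.76  1.02  1.53 -0.6   1.75  1.69]
30 0 [-0.7   0.71  1.11  1.44 -0.42  1.85  2.02] [-0.7   0.81  1.1   1.53 -0.49  1.73  2.06]
30 20 [-0.76  0.79  1.24  1.45 -0.35  1.78  2.43] [-0.76  0.89  1.23  1.54 -0.44  1.66  2.45]
30 40 [-0.81  0.88  1.39  1.46 -0.37  1.66  2.83] [-0.8   0.94  1.3   1.55 -0.42  1.53  2.8 ]
30 60 [-0.21  0.45  0.24  1.46  0.35  1.52  2.56] [-0.78  0.84  1.19  1.57 -0.26  1.33  3.  ]
30 80 [-0.06  0.43  0.02  1.47  0.51  1.39  2.79] [-0.06  0.5   0.02  1.56  0.53  1.26  2.71]
30 100 [ 0.26  0.44 -0.42  1.48  0.73  1.3   2.97] [ 0.1   
[... 1610 characters left out ...]
4  0.8   0.99  1.5  -1.21  1.82  0.85]
45 -60 [-0.26  0.68  0.68  1.28 -0.89  1.96  0.9 ] [-0.42  0.88  1.    1.37 -1.07  2.    1.11]
45 -40 [-0.03  0.67  0.24  1.17 -0.54  2.01  1.02] [-0.37  0.88  0.86  1.27 -0.82  2.05  1.34]
45 40 [-0.7   0.93  1.17  1.21 -0.14  1.87  2.7 ] [-0.71  0.99  1.12  1.3  -0.19  1.76  2.64]
45 60 [-0.81  0.87  1.19  1.32 -0.03  1.62  2.91] [-0.81  0.95  1.14  1.4  -0.09  1.51  2.86]
45 80 [-0.22  0.5   0.02  1.42  0.71  1.57  2.64] [-0.88  0.84  1.08  1.53  0.07  1.24  3.  ]
45 100 [-0.06  0.42 -0.2   1.54  0.89  1.38  2.8 ] [-0.23  0.48  0.02  1.63  0.84  1.22  2.72]
45 120 [-0.04  0.33 -0.2   1.66  0.94  1.1   3.01] [-0.04  0.41 -0.2   1.74  1.03  1.02  2.85]
```

Run:
```python
from h import *
H=np.radians(-40);P=np.radians(34)
def tgt(z):
    tip=np.array([.618+.008*np.cos(H),-.0253+.008*np.sin(H),z])
    rv=rot(H+np.pi,-P);R=Ro.from_rotvec(rv).as_matrix();return tip-R@np.array([-.18,0,.0017]),rv
p,rv=tgt(.12)
r.move_ptp(p,rv)
s=get_state();print(s["joint_pos"].round(2),s["t"],s["tool_pos"]-p,s["gripper_width"])
T=get_image("top");S=get_image("side")
cv2.imwrite("pics/pre.png",np.hstack([cv2.resize(T[110:260,210:360],(400,400)),cv2.resize(S[120:270,240:390],(400,400))])[:,:,::-1])
```

```text
[-0.57  0.71  1.03  1.37 -0.75  1.96  1.31] 23.3333 [ 4.91370064e-05 -6.10045658e-04  5.87420087e-04] 0.18630674430419683
```

View pics/pre.png

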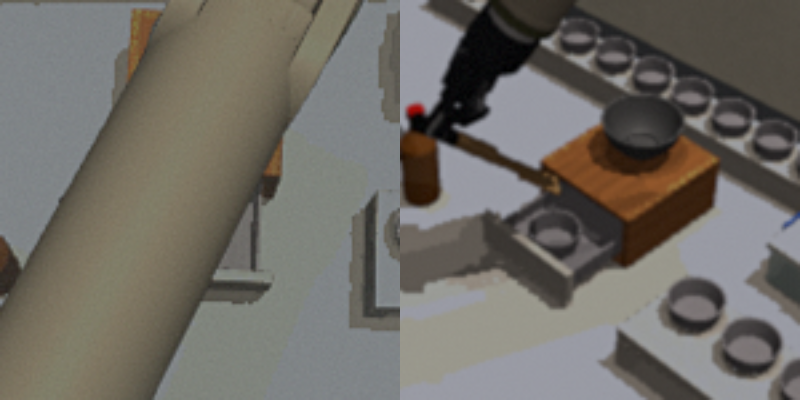

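The side crop shows the blade tip at (555,182), which is (298,188) in the full picture. It is directly above the cup mouth at (553,230). I check this against the calibration, then dip.

Run:
```python
from h import *
H=np.radians(-40);P=np.radians(34)
def tgt(z):
    tip=np.array([.618+.008*np.cos(H),-.0253+.008*np.sin(H),z])
    rv=rot(H+np.pi,-P);R=Ro.from_rotvec(rv).as_matrix();return tip-R@np.array([-.18,0,.0017]),rv
print("tip",onplane("side",[(298.1,188.3)],.12),"rim",onplane("side",[(297.4,206.2)],.052))
F0=get_state()["force"]
p,_=tgt(.035)
h=r.servo_line(p,speed=.07,force_limit=4);s=get_state();print(h,s["tool_pos"]-p,s["force"]-F0,s["t"])
S=get_image("side");cv2.imwrite("pics/dip.png",cv2.resize(S[120:270,240:390],(500,500))[:,:,::-1])
r.wait(.3);print(get_state()["force"]-F0)
```

```text
tip [[ 0.62951899 -0.02412478]] rim [[ 0.61781031 -0.03236804]]
False [ 2.40659024e-04 -8.31551999e-05  4.34374689e-04] [ 0.05207145  1.10636316 -0.29697684] 24.8
[-0.00727935  0.49377298  0.41422301]
```

View pics/dip.png

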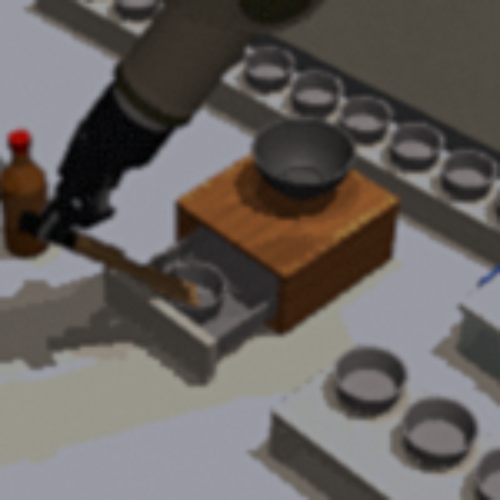

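Run:
```python
from h import *
s=get_state();p=s["tool_pos"]
r.servo_line([p[0],p[1],p[2]+.17],speed=.2)
C=np.array([.590,.3095]);b=-.307;G=C-.075*np.array([np.cos(b),np.sin(b)])
R=rot(b+np.pi)
try: r.move_ptp([*G,.25],R)
except Exception as e: print(e)
s=get_state();print(s["t"],s["joint_pos"].round(2),s["tool_pos"],G)
s,im=wpic("w5");g=cv2.cvtColor(im,cv2.COLOR_RGB2GRAY)
T=get_image("top");cv2.imwrite("pics/top5.png",T[:,:,::-1])
```

```text
27.2333 [-1.22  0.45  0.86  1.4  -0.34  1.45  0.9 ] [0.5191727  0.32982023 0.2497634 ] [0.51850667 0.33216502]
```

View pics/w5.png

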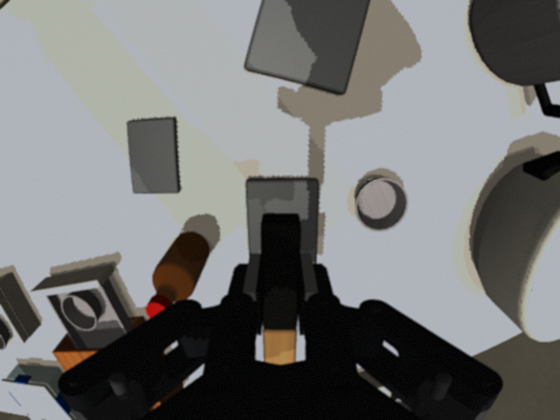

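w5 shows the near edge of the rest from (248,181) to (318,181), with its sides running down to about row 250. The spatula is centred over it near column 282. I check the midline and then lay it down.

Run:
```python
from h import *
s=get_state();print(s["tool_pos"])
C=np.array([.590,.3095]);b=-.307;ax=np.array([np.cos(b),np.sin(b)]);n=np.array([-ax[1],ax[0]])
w=wplane([(248,181),(318,181),(250,245),(317,245)],s,.014)
for q in w: print("along %.4f across %.4f"%((q-C)@ax,(q-C)@n))
off=np.mean([(q-C)@n for q in w[:2]]);al=np.mean([(q-C)@ax for q in w[:2]])+.065
print(off,al)
if abs(off)<.006: C=C+off*.7*n
if abs(al)<.01: C=C+al*.5*ax
G=C-.075*ax;R=rot(b+np.pi)
r.servo_line([*G,.06],speed=.2)
h=r.servo_line([*G,.0165],speed=.05,force_limit=5);s=get_state();print(h,s["tool_pos"],s["t"])
r.ungrasp();r.servo_line([*G,.10],speed=.15)
r.servo_line([*G,.25],speed=.3)
s=get_state();print(s["t"],C)
```

```text
[0.51997421 0.32901757 0.25009994]
along -0.0596 across -0.0410
along -0.0592 across 0.0430
along 0.0249 across -0.0416
along 0.0254 across 0.0445
0.000980745341907223 0.005636437984625667
True [0.52080943 0.33171682 0.01844336] 29.2083
31.2333 [0.59289392 0.30930276]
```

Run:
```python
from h import *
Y=-.065;x=np.array([np.cos(Y),np.sin(Y)]);E=np.array([.671,-.030])
P=lambda d,z:[*(E-d*x),z]
r.move_ptp(P(.16,.20),rot(np.pi/2+Y)); r.grasp(20)
T=get_image("top");cv2.imwrite("pics/top6.png",T[:,:,::-1])
r.servo_line(P(.16,.045),speed=.2)
F0=get_state()["force"]
h=r.servo_line(P(.05,.045),speed=.06,force_limit=20);s=get_state();print(h,s["tool_pos"],s["force"]-F0,s["t"])
F1=s["force"]
h=r.servo_line(P(.012,.045),speed=.035,force_limit=14);s=get_state();print(h,s["tool_pos"],s["force"]-F0,s["t"])
r.servo_line(P(.05,.045),speed=.06);r.servo_line(P(.15,.045),speed=.2);r.servo_line(P(.15,.2),speed=.25)
s,im=wpic("w7")
r.move_ptp([.42,-.15,.3],rot(np.pi/2))
r.wait(.5)
T=get_image("top");S=get_image("side");cv2.imwrite("pics/top7.png",T[:,:,::-1])
a=cv2.resize(T[90:310,90:350],(400,338));c=cv2.resize(S[120:300,190:390],(375,338));d=cv2.resize(im,(345,259))
o=np.zeros((600,775,3),np.uint8);o[:338,:400]=a;o[:338,400:]=c;o[340:599,:345]=d
cv2.imwrite("pics/end.png",o[:,:,::-1]);print(get_state()["t"])
```

```text
False [ 0.62087649 -0.02674042  0.04492551] [-3.18078278  0.08016172 -1.90164422] 36.2917
True [ 0.64457062 -0.02837514  0.04394107] [-4.34093542  0.28446781  1.41303174] 37.0333
40.4083
```

View pics/end.png

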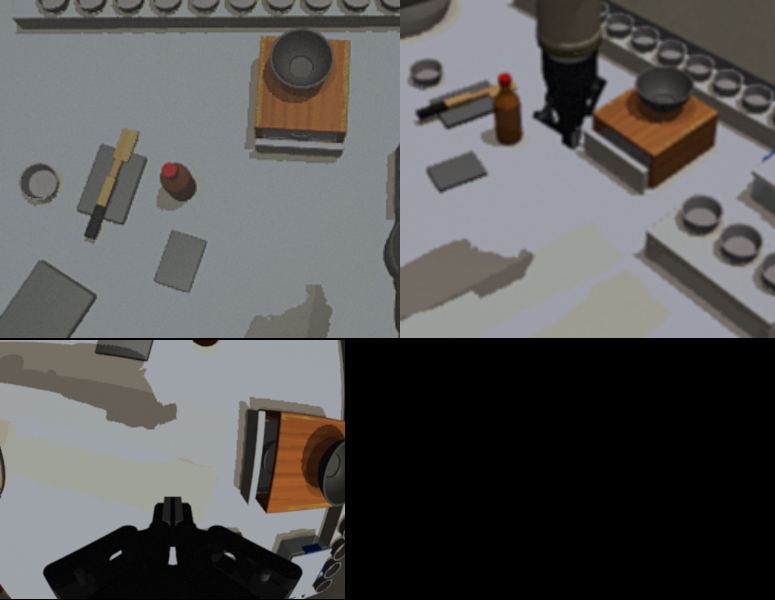

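The end picture shows the drawer shut, just as at the start, and the spatula lying along the middle of the rest. The bottle, cups and bowl are in place. One last numeric check before handing in.

Run:
```python
from h import *
T=get_image("top");A=cv2.imread("pics/top0.png")[:,:,::-1]
C=np.array([.590,.3095]);b=-.307;ax=np.array([np.cos(b),np.sin(b)]);n=np.array([-ax[1],ax[0]])
c=blob(T,wood(T),(135,165,192,245))[0];p=onplane("top",c[:,0],.022)
f=cv2.fitLine(p.astype(np.float32),1,0,.01,.01).ravel();ang=np.arctan(f[1]/f[0]);print("angle err deg",np.degrees(ang-b),"across",(f[2:]-C)@n,"tip along",((p-C)@ax).max())
d=np.abs(T.astype(int)-A).sum(2)[105:195,245:325];print("cab diff px",(d>90).sum())
hand_in()
```

```text
angle err deg -1.5460389 across -0.0016949067210623892 tip along 0.10333457426942078
cab diff px 0
the job is handed in; nothing more can be done
```

The job is done and handed in at about 41 s of robot time: spatula drawn out, put down, retaken by its black grip, dipped without touching the cup, and laid within about 2 mm and 2° of the rest's centre line. The drawer is pressed in and stays shut, and the cups, bowl and bottle look undisturbed.

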